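# Clear the pile off the T-track stop and take the stop out

### The arm

A 7-joint arm with a two-finger parallel gripper is mounted at the origin on the work surface. World frame = base frame: x ahead of the robot, y to its left, z up, the work surface at z = 0. Lengths are in m, angles in rad, forces in N, time in s.
With the tool pointing down it reaches from about 0.35 to 0.9 m from the base axis. Payload 7.2 kg.
Tool frame: the origin (TCP) lies on the centre line of the jaws, within the pads' length; the fingertips stand robot.tips_ahead ahead of it and the grasp point (between the pads) lies 11 mm behind it (robot.tips_ahead is the distance from the TCP to the fingertips, in m); z points along the fingers, y is the line along which they close (so a half turn about z gives the same grasp; the last joint's range is limited). The gripper opens to 85 mm and grips with 20 to 120 N. Pads are 22 mm wide; open, the fingers measure 114 mm over their backs; the gripper's body (76 mm by 85 mm) begins 54 mm behind the grasp point. The pads swing forward as they close: fully open they stand 13 mm farther back than shut.
Start: joints at [1.067, 0.411, -0.013, 1.596, 0.006, 1.134, -0.082], TCP at [0.264, -0.567, 0.239] pointing down, gripper open.
Joint ranges: [-2.95, 2.95], [-0.29, 1.99], [-1.47, 1.44], [0.14, 2.54], [-1.03, 4.17], [0.13, 1.85], [-2.86, 2.86]. Speed limits (rad/s): [2.39, 2.39, 3.01, 3.01, 3.14, 3.14, 3.14].

### API

Orientations are given as a 3x3 rotation matrix whose columns are the frame's x, y, z axes.
In Python, from cell import robot, camera gives the robot as it stands. The module is installed in compiled form; this text tells all that it offers.
- The arm moves only by the tool send_rows, never from a script. Its argument "steps" is a list of rows, each an object with "travel": the shift along the tool's x, y, z scaled (see below), a list of three; "delta_rot": the turn, a rotation vector about the tool's x, y, z scaled (see below), a list of three; "gripper": the opening, from 0 (shut) to 1 (fully open). A call has 1 to 10 rows; each row is the pose to reach, as a shift and turn from the pose commanded when the call began, along the tool's axes at that moment; what a row does not reach only later rows make up. The controller multiplies each number of a shift by 150 mm and each number of a turn by 30 degrees. A row lasts 1/8 s, in which the tool goes at most 62.5 mm and 10.7 degrees, less where a joint would pass 70% of its speed; a pose out of reach is approached as far as the arm can. A call with a number of a shift or a turn outside -1 to 1 is refused whole. A call with a gripper value outside its range is refused whole. The fingers move at their own pace and stop on an object; "newtons" is the grip in N (left out, the last holds). Time passes only in rows, so rows that repeat a pose let the fingers close. It gives the time, the measured TCP pose, the force, the opening and the grip force at its end, in the units of the state.
- robot.get_state(): the state, without advancing time (a new reading comes with each control period).
- camera(name): name is "side" or "top" or "wrist"; returns a dict with "img" (420x560x3 uint8, red, green, blue), "fovy" (degrees; the focal length in pixels is half the picture's height over the tangent of half this angle, whatever the lens; pixels are square), "cx", "cy" (the principal point, pixels), "cam_to_world" (4x4, takes a point from camera to world coordinates). Camera axes: x right, y down, z forward; pixel columns grow to the right and rows downward; lengths in m; the calibration is good to about 2 mm. A picture is of the moment at which its call begins. There is no depth.
- robot.hand_in(): hands the job in; it is judged then, once.
The state is a dict: "time": time; "joints": joint angles; "joint_vel": joint speeds; "joint_torque": joint torques, N m; "position": TCP position; "eef_rot": TCP orientation; "force": force on the tool from outside, world axes, zero at the start; "moment": the same for the moment, N m; "finger_gap": finger opening in m; "grasp_force": force on a finger pad.
Only numpy, scipy, OpenCV 4.12 (cv2) and the standard library are available. Lean on these libraries where they do the work, as an engineer would, in place of code of your own. Each camera call takes 0.05 s, during which the arm holds its last target. There are 200 camera calls.

### The job

Take the pile on the blue stop down from the top, one piece at a time, and set each piece (do not drop it) flat on the middle of the plate of its own colour. Only then slide the stop along its slot to the open end of the track, lift it out there and stand it on its foot in the middle of the blue plate, lengthwise along the plate.

Things in the scene. Friction and masses are not known exactly. Their poses are not given: they have to be found in the camera images.
- track: Metal T-slot track fixed to the bench, 280 (x) x 76 mm (y), floor 4 mm thick. Origin: centre of underside; x within 0.4 rad of world x. From x = -65 to 130 mm lips (top 19, underside 15 mm high) cover a channel 52 mm wide, leaving a slot 20 mm wide. From x = -140 to -65 mm (end nearer the robot) it is open: bare floor, no lips or walls. At the +x end a white end plate 34 mm high closes it.
- stop: Blue stop, 0.35 kg: block 100 (x, along slot) x 44 (y) x 26 mm on a 14 mm neck and steel T-foot 44 (x) x 46 (y) x 8 mm. Origin: centre of foot's underside, 4 mm above the bench in the track; block spans z = 16 to 42 mm. Slides freely with 3 mm play, held down by the lips; starts at track x = 5 to 65 mm, lifts out at x = -90 mm or less. Grip across the 44 mm. Stands on its foot by itself.
- red_wheel: Red grinding wheel, a plain disc 66 mm in diameter, 18 mm thick, about 0.14 kg, lying flat on top of the stop: the lowest of the pile. Origin: centre of its underside; z up.
- green_disc: Green flap disc, 50 mm in diameter, 18 mm thick, about 0.08 kg, lying flat on the red wheel. Origin: centre of its underside; z up.
- yellow_brush: Wire cup brush with yellow cap and brass bristles, a cylinder 34 mm in diameter and 26 mm tall with a steel nut (14 mm wide, 6 mm tall) on top, about 0.10 kg, standing bristles down on the green disc: top of the pile. Origin: centre of its underside; z up.
- yellow_plate: Yellow square plate fixed to the bench, 90 x 90 x 4 mm, the brush's place. Origin: centre of its underside; its top is 4 mm above the bench. The coloured plates change places.
- green_plate: Green square plate fixed to the bench, 90 x 90 x 4 mm, the flap disc's place. Origin: centre of its underside; its top is 4 mm above the bench.
- red_plate: Red square plate fixed to the bench, 90 x 90 x 4 mm, the grinding wheel's place. Origin: centre of its underside; its top is 4 mm above the bench.
- blue_plate: Blue oblong plate fixed to the bench, 124 mm (its x) x 76 mm (its y) x 4 mm, the stop's place. Origin: centre of its underside; its top is 4 mm above the bench. Its long side lies within 0.35 rad of the world y axis.
Not all that is in view belongs to the job. Several things look just like the stop: the one meant starts farthest from the robot's base.

How it is judged:
By the outcome, as a careful person would: the job done as asked, in the order asked, and still so for the second after the job is handed in, with the robot touching nothing.
It also fails if it takes over 138 s, if anything falls off the work surface, if the arm or the gripper's body presses on something with over 40 N, if the wrist force passes 120 N, or if a joint passes its speed limit or range.

## Working session

There is one attempt and no reset: what is moved stays moved. The work goes in short steps, Python scripts to look and compute and a tool call to move; the robot and the scene stay as the last step left them, time stands still between calls to the robot, and variables do not carry over. Pictures are saved under pics/ and viewed, at most 14 in all, crops included, and the job is handed in when it is done.

Besides the shell and the picture viewer there is one more tool, called after "Request:" as name(argument=value, ...) on one line, values as JSON. send_rows: Moves the arm, as the interface text tells. Its arguments: {"type":"object","properties":{"steps":{"type":"array","items":{"type":"object","properties":{"travel":{"type":"array","items":{"type":"number","minimum":-1,"maximum":1}},"delta_rot":{"type":"array","items":{"type":"number","minimum":-1,"maximum":1}},"gripper":{"type":"number"}}}},"newtons":{"type":"number"}},"required":["steps"]}

```bash
mkdir -p pics; python3 - <<'E'
from cell import robot,camera
import cv2,numpy as np
for n in("top","side"):
    c=camera(n); cv2.imwrite(f"pics/{n}0.png",c["img"][:,:,::-1]); print(n,c["fovy"],c["cx"],c["cy"],np.round(c["cam_to_world"],3).tolist())
s=robot.get_state();print({k:np.round(v,3).tolist() for k,v in s.items()},robot.tips_ahead)
E
```

```text
top 46.7518171771045 274.11768136684105 209.90323486656902 [[0.024, -0.989, 0.146, 0.295], [-1.0, -0.026, -0.01, 0.004], [0.014, -0.146, -0.989, 0.963], [0.0, 0.0, 0.0, 1.0]]
side 52.60324028156442 281.5259318224638 206.82519214131835 [[0.999, -0.029, 0.042, 0.404], [-0.05, -0.665, 0.745, -0.608], [0.007, -0.746, -0.666, 0.644], [0.0, 0.0, 0.0, 1.0]]
{'time': 0.1, 'joints': [1.067, 0.412, -0.013, 1.597, 0.006, 1.134, -0.082], 'joint_vel': [0.0, -0.001, 0.001, -0.003, -0.001, 0.0, -0.001], 'joint_torque': [0.003, -60.183, 0.684, -30.009, 0.014, 0.006, 0.0], 'position': [0.264, -0.566, 0.239], 'eef_rot': [[0.907, 0.422, -0.001], [0.422, -0.907, 0.001], [-0.0, -0.001, -1.0]], 'force': [0.38, 0.402, 0.83], 'moment': [0.009, -0.064, 0.001], 'grasp_force': 0.0, 'finger_gap': 0.085} 0.008
```

View pics/top0.png

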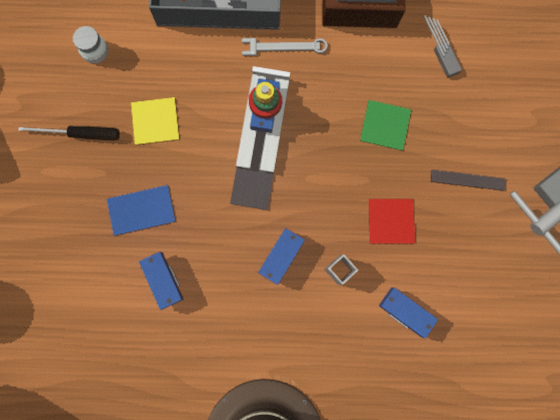

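View pics/side0.png

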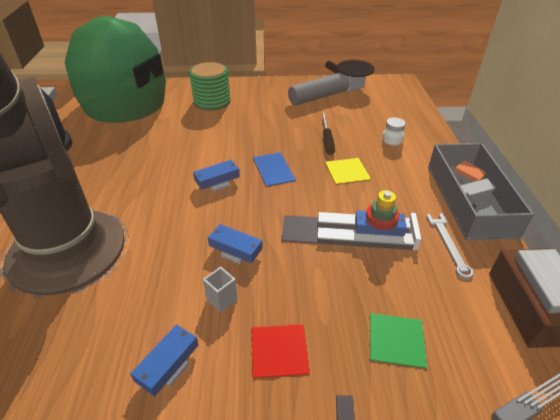

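The top view shows the pile at about (265,95), the track's open end at (252,190), and the plates: yellow (156,121), blue (142,210), green (386,125) and red (391,221). The side view shows the pile at (384,212), with the nut at (387,196).

```bash
cat > h.py <<'E'
from cell import robot,camera
import cv2,numpy as np
def shot(n,f=None):
    c=camera(n)
    if f: cv2.imwrite(f"pics/{f}.png",c["img"][:,:,::-1])
    c["hsv"]=cv2.cvtColor(c["img"],cv2.COLOR_RGB2HSV); return c
def ray(c,p):
    p=np.atleast_2d(np.asarray(p,float)); f=c["img"].shape[0]/2/np.tan(np.radians(c["fovy"]/2))
    d=np.c_[(p-[c["cx"],c["cy"]])/f,np.ones(len(p))]; T=np.array(c["cam_to_world"])
    return T[:3,3],d@T[:3,:3].T
def plane(c,p,z):
    o,d=ray(c,p); return (o+d*((z-o[2])/d[:,2:]))[:,:2]
def meet(c1,p1,c2,p2):
    A=np.zeros((3,3));b=np.zeros(3);P=[]
    for c,p in((c1,p1),(c2,p2)):
        o,d=ray(c,p);d=d[0]/np.linalg.norm(d);M=np.eye(3)-np.outer(d,d);A+=M;b+=M@o
    return np.linalg.solve(A,b)
H=dict(yellow=((22,120,90),(34,255,255)),green=((45,100,40),(80,255,255)),red=((174,140,70),(180,255,255)),blue=((105,130,50),(125,255,255)),white=((0,0,150),(180,60,255)))
def mask(c,k):
    m=cv2.inRange(c["hsv"],*[np.array(x) for x in H[k]])
    if k=="red": m|=cv2.inRange(c["hsv"],np.array((0,190,90)),np.array((5,255,255)))
    return m
def blobs(m,amin=60):
    cs=cv2.findContours(m,cv2.RETR_EXTERNAL,cv2.CHAIN_APPROX_NONE)[0]
    return sorted([x[:,0,:] for x in cs if cv2.contourArea(x)>amin],key=lambda x:-cv2.contourArea(x))
def rect(P):  # world points -> centre, (long, short), long-axis angle
    (c,(w,h),a)=cv2.minAreaRect((np.asarray(P)*1000).astype(np.float32))
    if w<h: w,h,a=h,w,a+90
    return np.round(c,1),(round(w,1),round(h,1)),round((a+90)%180-90,1)
E
python3 - <<'E'
from h import *
for n in("top","side"):
    c=shot(n)
    for k,z in(("yellow",.004),("green",.004),("red",.004),("blue",.004),("white",.019)):
        for b in blobs(mask(c,k)):
            print(n,k,b.mean(0).round(),rect(plane(c,b,z)))
E
```

```text
top yellow [154. 120.] (array([615.3, 243. ]), (90.9, 90.7), 8.9)
top yellow [264.  91.] (array([685.4,  20. ]), (38.4, 37.8), 9.5)
top green [385. 125.] (array([ 620. , -230.6]), (89.6, 89.5), -11.6)
top red [391. 221.] (array([ 420.8, -240.7]), (89.6, 88.4), -88.5)
top blue [140. 210.] (array([430.2, 259.4]), (120.9, 72.9), -75.3)
top blue [409. 313.] (array([ 242.1, -272.7]), (101.0, 44.0), 55.1)
top blue [160. 281.] (array([292.6, 212.9]), (100.7, 43.2), 27.1)
top blue [281. 257.] (array([345.7, -22.4]), (100.5, 42.1), -30.1)
top blue [261. 122.] (array([617.4,  24.5]), (44.6, 21.6), 77.1)
top white [246. 136.] (array([588.6,  49.5]), (138.0, 28.4), -7.9)
top white [279.  45.] (array([778.7, -18.4]), (174.0, 33.0), -88.2)
top white [269. 153.] (array([550.3,   6.1]), (74.4, 28.9), -7.9)
top white [343. 269.] (array([ 322.6, -142. ]), (43.3, 41.4), 45.7)
top white [537. 212.] (array([ 461.8, -529.3]), (94.6, 63.7), 38.8)
top white [85. 37.] (array([784.6, 392.4]), (49.2, 48.4), -88.2)
top white [271.  71.] (array([721.6,   8. ]), (77.6, 11.4), 81.8)
top white [256.  81.] (array([6
[... 1238 characters left out ...]
 (450.5, 167.9), -76.8)
side white [449. 242.] (array([776.4, -31.8]), (173.5, 35.8), -88.5)
side white [218. 279.] (array([ 316.7, -103.6]), (43.9, 42.9), 43.8)
side white [337. 218.] (array([559.9,  51.4]), (79.8, 31.0), -8.0)
side white [476. 187.] (array([902.7, 143.1]), (89.0, 35.7), 18.1)
side white [452. 112.] (array([973.8, 486. ]), (82.4, 70.8), -2.2)
side white [393. 136.] (array([759.8, 363.9]), (73.5, 54.3), 73.9)
side white [396. 122.] (array([787.6, 438.7]), (50.0, 49.6), -2.2)
side white [538. 387.] (array([ 810. , -331.4]), (89.5, 4.3), 22.7)
side white [542. 391.] (array([ 812. , -337.9]), (74.2, 3.6), 22.9)
side white [545. 395.] (array([ 813.3, -344.4]), (60.5, 3.8), 22.7)
```

Request:
send_rows(steps=[{"travel": [0.4, -0.25, 0], "delta_rot": [0, 0, 0.33], "gripper": 1}, {"travel": [0.8, -0.5, 0], "delta_rot": [0, 0, 0.66], "gripper": 1}, {"travel": [1, -0.63, 0], "delta_rot": [0, 0, 1], "gripper": 1}])

```text
time: 0.57
position: [0.3611, -0.4154, 0.2392]
eef_rot: [[0.996, -0.093, 0.0], [-0.093, -0.996, 0.001], [0.0, -0.001, -1.0]]
force: [0.3, -0.3, -0.2]
finger_gap: 0.0857
grasp_force: 0.0
```

Request:
send_rows(steps=[{"travel": [0.18, -0.33, 0], "delta_rot": [0, 0, 0], "gripper": 1}, {"travel": [0.35, -0.66, 0], "delta_rot": [0, 0, 0], "gripper": 1}, {"travel": [0.53, -1, 0], "delta_rot": [0, 0, 0], "gripper": 1}])

```text
time: 0.95
position: [0.4529, -0.2736, 0.2394]
eef_rot: [[0.996, -0.088, 0.0], [-0.088, -0.996, -0.0], [0.0, 0.0, -1.0]]
force: [0.6, -0.8, -0.2]
finger_gap: 0.0851
grasp_force: 0.0
```

Request:
send_rows(steps=[{"travel": [0.18, -0.33, 0], "delta_rot": [0, 0, 0], "gripper": 1}, {"travel": [0.35, -0.66, 0], "delta_rot": [0, 0, 0], "gripper": 1}, {"travel": [0.53, -1, 0], "delta_rot": [0, 0, 0], "gripper": 1}])

```text
time: 1.32
position: [0.5453, -0.1313, 0.2394]
eef_rot: [[0.996, -0.088, 0.0], [-0.088, -0.996, -0.0], [0.0, 0.0, -1.0]]
force: [0.7, -0.0, -0.8]
finger_gap: 0.0854
grasp_force: 0.0
```

Request:
send_rows(steps=[{"travel": [0.18, -0.33, 0], "delta_rot": [0, 0, 0.1], "gripper": 1}, {"travel": [0.35, -0.66, 0], "delta_rot": [0, 0, 0.1], "gripper": 1}, {"travel": [0.53, -1, 0], "delta_rot": [0, 0, 0.1], "gripper": 1}, {"travel": [0.53, -1, 0], "delta_rot": [0, 0, 0.1], "gripper": 1}, {"travel": [0.53, -1, 0], "delta_rot": [0, 0, 0.1], "gripper": 1}, {"travel": [0.53, -1, 0], "delta_rot": [0, 0, 0.1], "gripper": 1}])

```text
time: 2.08
position: [0.6365, 0.0078, 0.2393]
eef_rot: [[0.99, -0.142, -0.0], [-0.142, -0.99, -0.001], [-0.0, 0.001, -1.0]]
force: [-0.5, -0.3, 0.2]
finger_gap: 0.0857
grasp_force: 0.0
```

```bash
cat >> h.py <<'E'
def go(x,y,z,yaw=None):
    """print the shift (tool axes, units of 150 mm) and turn (30 deg) to a world TCP target in mm / yaw of tool x in deg"""
    s=robot.get_state();R=np.array(s["eef_rot"]);p=np.array(s["position"])*1000
    d=R.T@(np.array([x,y,z])-p)/150
    yn=np.degrees(np.arctan2(R[1,0],R[0,0]))
    print("at",p.round(1),"yaw",yn.round(1),"travel",d.round(3),"rotz",None if yaw is None else round(-(yaw-yn)/30,3),"t",round(s["time"],2),"gap",round(s["finger_gap"],4),"gf",round(s["grasp_force"],1),"F",np.round(s["force"],1))
E
python3 - <<'E'
from h import *
c=shot("wrist","w0"); print(np.round(c["cam_to_world"],3).tolist(),c["fovy"]); go(645,19,92,-8)
for k,z in(("yellow",.108),("green",.082),("red",.064),("blue",.046),("white",.019)):
    for b in blobs(mask(c,k)): print(k,b.mean(0).round(),rect(plane(c,b,z)))
E
```

```text
[[-0.142, -0.948, -0.283, 0.709], [-0.99, 0.136, 0.04, -0.002], [0.0, 0.286, -0.958, 0.374], [0.0, 0.0, 0.0, 1.0]] 65.71416644942046
at [636.6   7.9 239.5] yaw -8.2 travel [ 0.045 -0.082  0.983] rotz -0.005 t 2.12 gap 0.0852 gf 0.0 F [ 0.7 -0.  -0.5]
yellow [ 92. 220.] (array([643. , 171.8]), (65.2, 64.6), -81.2)
yellow [270. 192.] (array([646.6,  15.2]), (34.7, 33.5), -35.0)
green [492. 160.] (array([ 640.3, -183.6]), (71.7, 70.4), 78.4)
green [277. 182.] (array([648.2,  11.6]), (47.8, 43.4), 59.8)
red [496. 305.] (array([ 473. , -203.1]), (75.4, 69.5), -88.4)
red [273. 184.] (array([645.4,  14.7]), (64.2, 63.6), -52.7)
blue [272. 142.] (array([682.2,  10.3]), (42.4, 24.3), 83.2)
blue [349. 367.] (array([399.6, -44.8]), (53.9, 24.1), 58.3)
blue [272. 220.] (array([604. ,  21.8]), (42.7, 18.6), 80.3)
blue [484. 415.] (array([ 304.4, -210.6]), (23.5, 21.5), 81.8)
white [276.  34.] (array([783.3, -20.8]), (172.6, 34.8), -87.8)
white [273. 133.] (array([681.3,  10.6]), (81.0, 79.3), -8.2)
white [297. 237.] (array([571.4,   0.8]), (115.7, 27.3), -8.1)
white [251. 240.] (array([575.6,  49.1]), (107.5, 27.9), -8.0)
white [270. 196.] (array([621.8,  22.2]), (18.0, 17.4), 81.8)
```

View pics/w0.png

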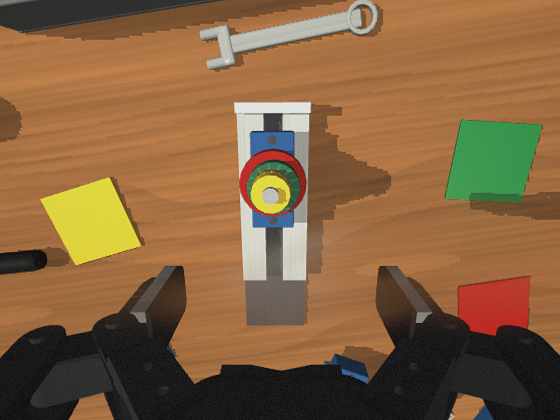

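The wrist view shows the pile centred in the slot, with the brush at (270,192). It comes to (646.6, 15.2) mm, and the measured sizes match those given. Now the grasp of the brush.

Request:
send_rows(steps=[{"travel": [0.059, -0.058, 0.25], "gripper": 1}, {"travel": [0.059, -0.058, 0.5], "gripper": 1}, {"travel": [0.059, -0.058, 0.75], "gripper": 0.8}, {"travel": [0.059, -0.058, 0.9], "gripper": 0.7}, {"travel": [0.059, -0.058, 0.96], "gripper": 0.6}, {"travel": [0.059, -0.058, 0.96], "gripper": 0.6}], newtons=30)

```text
invalid input
```

```bash
python3 - <<'E'
from h import *
print(robot.tips_ahead); c=shot("side","s1");cv2.imwrite("pics/s1c.png",cv2.resize(c["img"][130:270,300:480,::-1],None,fx=4,fy=4)); go(646.6,15.2,94,-8)
E
```

```text
0.008
at [636.7   8.1 239.6] yaw -8.2 travel [ 0.059 -0.057  0.971] rotz -0.005 t 2.17 gap 0.0852 gf 0.0 F [0.4 0.4 0.4]
```

View pics/s1c.png

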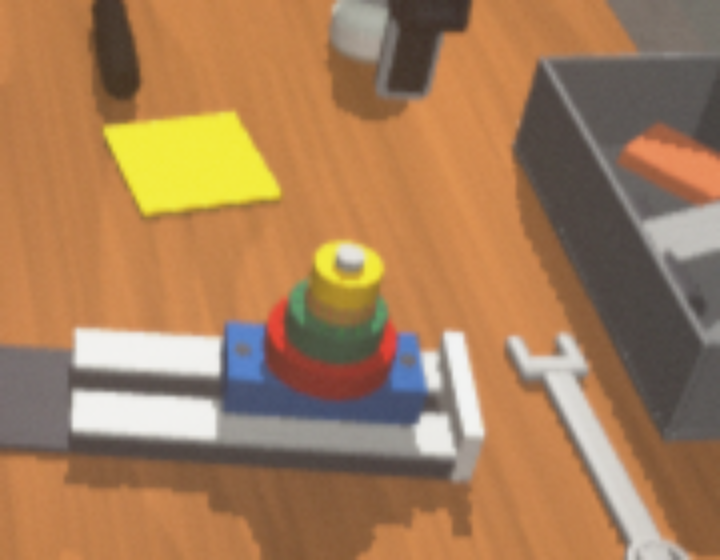

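The move was refused because the rows lacked delta_rot. The picture shows the pile untouched and upright.

Request:
send_rows(steps=[{"travel": [0.059, -0.058, 0.25], "delta_rot": [0, 0, 0], "gripper": 1}, {"travel": [0.059, -0.058, 0.5], "delta_rot": [0, 0, 0], "gripper": 1}, {"travel": [0.059, -0.058, 0.75], "delta_rot": [0, 0, 0], "gripper": 0.8}, {"travel": [0.059, -0.058, 0.9], "delta_rot": [0, 0, 0], "gripper": 0.7}, {"travel": [0.059, -0.058, 0.96], "delta_rot": [0, 0, 0], "gripper": 0.6}, {"travel": [0.059, -0.058, 0.96], "delta_rot": [0, 0, 0], "gripper": 0.6}], newtons=30)

```text
time: 2.92
position: [0.6469, 0.0166, 0.0954]
eef_rot: [[0.99, -0.14, -0.0], [-0.14, -0.99, -0.0], [-0.0, 0.0, -1.0]]
force: [0.4, -1.6, -0.2]
finger_gap: 0.0514
grasp_force: 0.0
```

```bash
python3 - <<'E'
from h import *
c=shot("side","s2");cv2.imwrite("pics/s2c.png",cv2.resize(c["img"][130:270,300:480,::-1],None,fx=4,fy=4)); go(646.6,15.2,94,-8)
E
```

```text
at [647.4  16.8  96.2] yaw -8.1 travel [-0.004  0.011  0.015] rotz -0.002 t 2.98 gap 0.051 gf 0.0 F [-0.3 -0.7  0.4]
```

View pics/s2c.png

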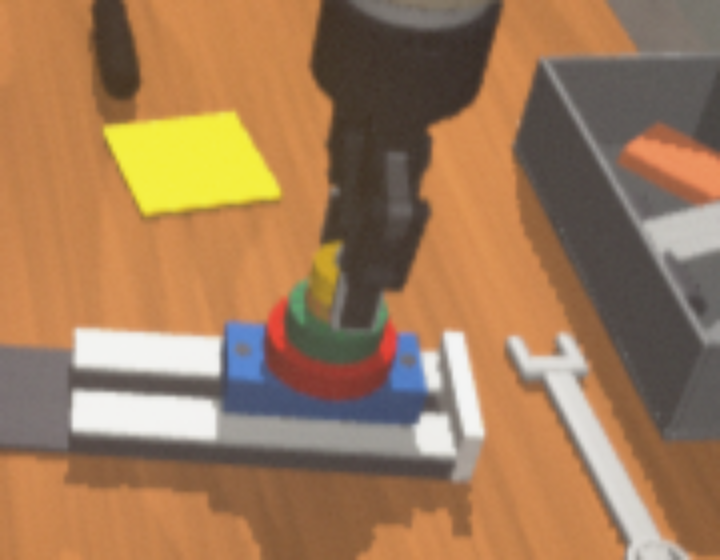

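The near finger tip stands at crop (355,330), beside the brush. By its ray the tip is at z ≈ 86 mm, clear of the green disc. Close the fingers.

Request:
send_rows(steps=[{"travel": [-0.004, 0.01, 0.005], "delta_rot": [0, 0, 0], "gripper": 0.5}, {"travel": [-0.004, 0.01, 0.005], "delta_rot": [0, 0, 0], "gripper": 0.4}, {"travel": [-0.004, 0.01, 0.005], "delta_rot": [0, 0, 0], "gripper": 0.2}, {"travel": [-0.004, 0.01, 0.005], "delta_rot": [0, 0, 0], "gripper": 0.2}, {"travel": [-0.004, 0.01, 0.005], "delta_rot": [0, 0, 0], "gripper": 0.2}], newtons=30)

```text
time: 3.6
position: [0.6467, 0.0154, 0.0956]
eef_rot: [[0.99, -0.14, 0.001], [-0.14, -0.99, -0.0], [0.001, 0.0, -1.0]]
force: [-1.7, -0.8, 6.3]
finger_gap: 0.033
grasp_force: 29.9
```

```bash
python3 - <<'E'
from h import *
go(615.5,242,200,-8)
E
```

```text
at [646.7  15.4  95.6] yaw -8.0 travel [-0.416 -1.466 -0.697] rotz -0.001 t 3.6 gap 0.033 gf 29.9 F [-1.7 -0.8  6.3]
```

Request:
send_rows(steps=[{"travel": [0, 0, -0.1], "delta_rot": [0, 0, 0], "gripper": 0.2}, {"travel": [0, 0, -0.25], "delta_rot": [0, 0, 0], "gripper": 0.2}, {"travel": [0, 0, -0.4], "delta_rot": [0, 0, 0], "gripper": 0.2}, {"travel": [-0.05, -0.18, -0.4], "delta_rot": [0, 0, 0], "gripper": 0.2}, {"travel": [-0.13, -0.45, -0.4], "delta_rot": [0, 0, 0], "gripper": 0.2}, {"travel": [-0.21, -0.733, -0.4], "delta_rot": [0, 0, 0], "gripper": 0.2}])

```text
time: 4.35
position: [0.6302, 0.1299, 0.1554]
eef_rot: [[0.99, -0.141, 0.001], [-0.141, -0.99, 0.0], [0.001, -0.0, -1.0]]
force: [0.6, 0.3, -0.9]
finger_gap: 0.033
grasp_force: 30.0
```

Request:
send_rows(steps=[{"travel": [-0.08, -0.28, 0], "delta_rot": [0, 0, 0], "gripper": 0.2}, {"travel": [-0.15, -0.52, 0], "delta_rot": [0, 0, 0], "gripper": 0.2}, {"travel": [-0.19, -0.66, 0], "delta_rot": [0, 0, 0], "gripper": 0.2}, {"travel": [-0.206, -0.733, 0], "delta_rot": [0, 0, 0], "gripper": 0.2}, {"travel": [-0.206, -0.733, 0], "delta_rot": [0, 0, 0], "gripper": 0.2}, {"travel": [-0.206, -0.733, 0], "delta_rot": [0, 0, 0], "gripper": 0.2}])

```text
time: 5.1
position: [0.6157, 0.2401, 0.1544]
eef_rot: [[0.99, -0.142, 0.0], [-0.142, -0.99, -0.001], [0.0, 0.001, -1.0]]
force: [0.2, -0.4, -0.6]
finger_gap: 0.0328
grasp_force: 30.0
```

```bash
python3 - <<'E'
from h import *
go(615.5,242,19,-8); c=shot("wrist","w1")
for k,z in(("yellow",.004),("green",.082),("red",.064)):
    for b in blobs(mask(c,k)): print(k,b.mean(0).round(),rect(plane(c,b,z)))
E
```

```text
at [615.7 240.1 154.4] yaw -8.2 travel [-0.003 -0.013  0.903] rotz -0.005 t 5.1 gap 0.0328 gf 30.0 F [ 0.2 -0.4 -0.6]
yellow [282. 234.] (array([573.1, 240.8]), (189.8, 102.2), -0.7)
red [551. 139.] (array([645.4,  52.7]), (50.4, 14.6), 5.6)
```

View pics/w1.png

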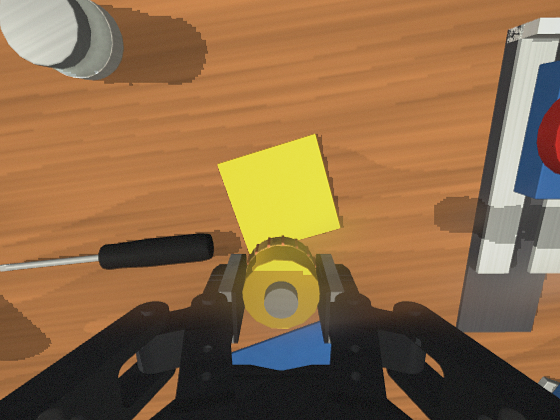

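The brush is held upright between the pads at (282,290), and the yellow plate is in view ahead of it. Lower it.

Request:
send_rows(steps=[{"travel": [-0.003, -0.013, 0.25], "delta_rot": [0, 0, 0], "gripper": 0.2}, {"travel": [-0.003, -0.013, 0.5], "delta_rot": [0, 0, 0], "gripper": 0.2}, {"travel": [-0.003, -0.013, 0.7], "delta_rot": [0, 0, 0], "gripper": 0.2}, {"travel": [-0.003, -0.013, 0.82], "delta_rot": [0, 0, 0], "gripper": 0.2}, {"travel": [-0.003, -0.013, 0.88], "delta_rot": [0, 0, 0], "gripper": 0.2}, {"travel": [-0.003, -0.013, 0.895], "delta_rot": [0, 0, 0], "gripper": 0.2}, {"travel": [-0.003, -0.013, 0.9], "delta_rot": [0, 0, 0], "gripper": 0.2}, {"travel": [-0.003, -0.013, 0.905], "delta_rot": [0, 0, 0], "gripper": 0.2}])

```text
time: 6.15
position: [0.6155, 0.2444, 0.0197]
eef_rot: [[0.99, -0.14, 0.001], [-0.14, -0.99, 0.001], [0.001, -0.001, -1.0]]
force: [0.4, 0.3, -1.4]
finger_gap: 0.0332
grasp_force: 30.0
```

Request:
send_rows(steps=[{"travel": [0, 0, 0.004], "delta_rot": [0, 0, 0], "gripper": 0.2}, {"travel": [0, 0, 0.004], "delta_rot": [0, 0, 0], "gripper": 0.2}])

```text
time: 6.4
position: [0.615, 0.2442, 0.0184]
eef_rot: [[0.99, -0.14, 0.0], [-0.14, -0.99, 0.0], [0.0, -0.0, -1.0]]
force: [0.1, -0.3, -1.3]
finger_gap: 0.033
grasp_force: 30.0
```

Request:
send_rows(steps=[{"travel": [0.003, 0.013, 0.004], "delta_rot": [0, 0, 0], "gripper": 0.2}, {"travel": [0.003, 0.013, 0.008], "delta_rot": [0, 0, 0], "gripper": 0.2}, {"travel": [0.003, 0.013, 0.008], "delta_rot": [0, 0, 0], "gripper": 0.2}])

```text
time: 6.78
position: [0.6151, 0.2421, 0.0176]
eef_rot: [[0.99, -0.14, 0.0], [-0.14, -0.99, -0.0], [0.0, 0.0, -1.0]]
force: [-1.9, -0.7, 4.7]
finger_gap: 0.0326
grasp_force: 30.6
```

Contact comes at TCP 17.6 mm, as predicted. Release and rise.

Request:
send_rows(steps=[{"travel": [0, 0, 0], "delta_rot": [0, 0, 0], "gripper": 0.45}, {"travel": [0, 0, 0], "delta_rot": [0, 0, 0], "gripper": 0.6}, {"travel": [0, 0, 0], "delta_rot": [0, 0, 0], "gripper": 0.7}, {"travel": [0, 0, -0.1], "delta_rot": [0, 0, 0], "gripper": 0.7}, {"travel": [0, 0, -0.4], "delta_rot": [0, 0, 0], "gripper": 0.9}, {"travel": [0, 0, -0.8], "delta_rot": [0, 0, 0], "gripper": 1}, {"travel": [0, 0, -1], "delta_rot": [0, 0, 0], "gripper": 1}])

```text
time: 7.65
position: [0.6164, 0.243, 0.172]
eef_rot: [[0.99, -0.14, 0.005], [-0.14, -0.99, 0.002], [0.005, -0.003, -1.0]]
force: [0.0, -0.2, -0.4]
finger_gap: 0.0856
grasp_force: 0.0
```

Request:
send_rows(steps=[{"travel": [0.1, 0.37, -0.05], "delta_rot": [0, 0, 0], "gripper": 1}, {"travel": [0.2, 0.73, -0.05], "delta_rot": [0, 0, 0], "gripper": 1}])

```text
time: 7.9
position: [0.6302, 0.1291, 0.1771]
eef_rot: [[0.99, -0.138, 0.003], [-0.138, -0.99, 0.001], [0.003, -0.001, -1.0]]
force: [0.9, -0.7, -0.4]
finger_gap: 0.0855
grasp_force: 0.0
```

Request:
send_rows(steps=[{"travel": [0.1, 0.37, 0], "delta_rot": [0, 0, 0], "gripper": 1}, {"travel": [0.2, 0.73, 0], "delta_rot": [0, 0, 0], "gripper": 1}, {"travel": [0.2, 0.73, 0], "delta_rot": [0, 0, 0], "gripper": 1}, {"travel": [0.2, 0.73, 0], "delta_rot": [0, 0, 0], "gripper": 1}, {"travel": [0.2, 0.73, 0], "delta_rot": [0, 0, 0], "gripper": 1}])

```text
time: 8.52
position: [0.6438, 0.019, 0.175]
eef_rot: [[0.991, -0.137, 0.0], [-0.137, -0.991, 0.001], [0.0, -0.001, -1.0]]
force: [0.3, 0.1, -0.3]
finger_gap: 0.0852
grasp_force: 0.0
```

```bash
python3 - <<'E'
from h import *
go(646,15.2,78,-8); c=shot("wrist","w2");t=shot("top","t2")
for k,z in(("green",.082),("red",.064)):
    for b in blobs(mask(c,k)): print(k,b.mean(0).round(),rect(plane(c,b,z)))
for k,z in(("yellow",.030),("green",.082)):
    for b in blobs(mask(t,k)): print(k,b.mean(0).round(),rect(plane(t,b,z)))
E
```

```text
at [643.8  19.  175. ] yaw -7.9 travel [0.018 0.024 0.647] rotz 0.004 t 8.53 gap 0.0852 gf 0.0 F [ 0.3  0.1 -0.3]
green [529. 180.] (array([ 647.4, -163.7]), (66.5, 54.5), -11.7)
green [284. 205.] (array([652.2,  15.5]), (48.4, 38.2), -76.2)
red [281. 196.] (array([652.6,  17.4]), (63.7, 52.0), -68.9)
red [535. 328.] (array([ 508. , -192.2]), (70.2, 32.8), 55.5)
yellow [154. 120.] (array([606.7, 236.6]), (88.5, 88.5), -81.2)
green [402. 122.] (array([ 598. , -248.6]), (78.0, 32.6), 14.9)
```

View pics/w2.png

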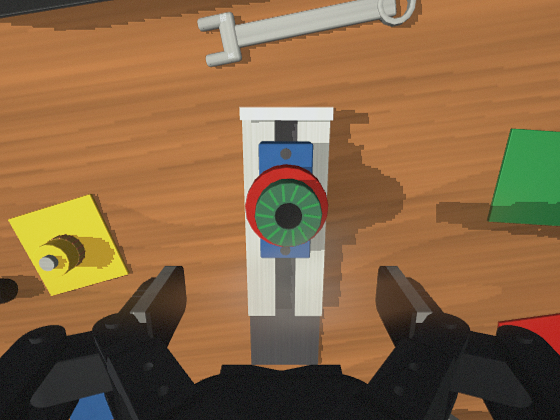

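View pics/t2.png

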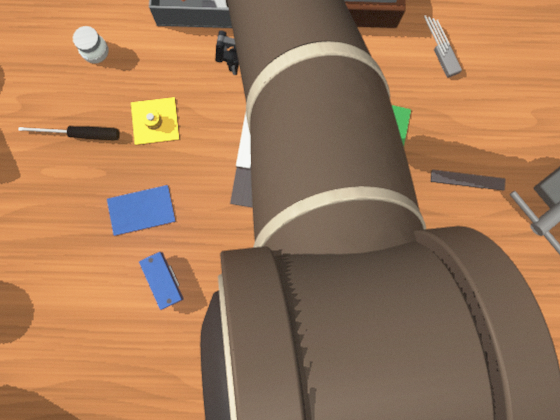

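Wrist view: the green disc's top is centred at about (288,215) and the wheel's at about (287,206). Top view: the brush stands upright near the middle of the yellow plate at (152,119).

```bash
python3 - <<'E'
from h import *
c=shot("wrist")
for k in("green","red"):
    b=[x for x in blobs(mask(c,k)) if abs(x.mean(0)[0]-284)<30][0]
    print(k,b.min(0),b.max(0))
b=blobs(cv2.inRange(c["hsv"][170:250,255:320],np.array((0,0,0)),np.array((180,255,45))),20)
print([ (x.mean(0)+[255,170]).round(1) for x in b])
print(plane(c,[(288,215.5)],.082)*1000, plane(c,[(256,213),(322,213)],.082)*1000)
go(646,15.2,78,-8)
E
```

```text
green [255 179] [320 239]
red [245 166] [327 243]
[array([288.4, 215.9])]
[[644.50731996  13.57046352]] [[649.62043532  36.51672295]
 [642.99792256 -11.32217733]]
at [643.8  18.4 174.6] yaw -7.9 travel [0.018 0.02  0.644] rotz 0.003 t 8.68 gap 0.0856 gf 0.0 F [ 0.7 -0.3 -1. ]
```

Request:
send_rows(steps=[{"travel": [0.009, 0.032, 0.2], "delta_rot": [0, 0, 0], "gripper": 1}, {"travel": [0.009, 0.032, 0.4], "delta_rot": [0, 0, 0], "gripper": 1}, {"travel": [0.009, 0.032, 0.58], "delta_rot": [0, 0, 0], "gripper": 0.9}, {"travel": [0.009, 0.032, 0.64], "delta_rot": [0, 0, 0], "gripper": 0.85}, {"travel": [0.009, 0.032, 0.655], "delta_rot": [0, 0, 0], "gripper": 0.8}, {"travel": [0.009, 0.032, 0.655], "delta_rot": [0, 0, 0], "gripper": 0.8}, {"travel": [0.009, 0.032, 0.655], "delta_rot": [0, 0, 0], "gripper": 0.8}], newtons=30)

```text
time: 9.55
position: [0.6452, 0.0121, 0.0774]
eef_rot: [[0.99, -0.14, 0.002], [-0.14, -0.99, 0.0], [0.002, -0.0, -1.0]]
force: [-0.1, -0.7, 0.9]
finger_gap: 0.0681
grasp_force: 0.0
```

Request:
send_rows(steps=[{"travel": [-0.004, -0.01, 0.005], "delta_rot": [0, 0, 0], "gripper": 0.7}, {"travel": [-0.004, -0.01, 0.005], "delta_rot": [0, 0, 0], "gripper": 0.55}, {"travel": [-0.004, -0.01, 0.005], "delta_rot": [0, 0, 0], "gripper": 0.4}, {"travel": [-0.004, -0.01, 0.005], "delta_rot": [0, 0, 0], "gripper": 0.4}, {"travel": [-0.004, -0.01, 0.005], "delta_rot": [0, 0, 0], "gripper": 0.4}])

```text
time: 10.18
position: [0.6445, 0.0138, 0.0761]
eef_rot: [[0.99, -0.14, 0.001], [-0.14, -0.99, 0.0], [0.001, -0.0, -1.0]]
force: [0.1, 0.2, 5.8]
finger_gap: 0.0485
grasp_force: 31.3
```

```bash
python3 - <<'E'
from h import *
go(620.5,-232,137,-8)
E
```

```text
at [644.5  13.8  76.1] yaw -8.0 travel [ 0.071  1.645 -0.406] rotz -0.001 t 10.18 gap 0.0485 gf 31.3 F [0.1 0.2 5.8]
```

Request:
send_rows(steps=[{"travel": [0, 0, -0.1], "delta_rot": [0, 0, 0], "gripper": 0.4}, {"travel": [0, 0, -0.25], "delta_rot": [0, 0, 0], "gripper": 0.4}, {"travel": [0, 0.05, -0.4], "delta_rot": [0, 0, 0], "gripper": 0.4}, {"travel": [0.01, 0.25, -0.4], "delta_rot": [0, 0, 0], "gripper": 0.4}, {"travel": [0.02, 0.5, -0.4], "delta_rot": [0, 0, 0], "gripper": 0.4}, {"travel": [0.035, 0.8, -0.4], "delta_rot": [0, 0, 0], "gripper": 0.4}])

```text
time: 10.92
position: [0.6326, -0.1063, 0.1363]
eef_rot: [[0.99, -0.138, 0.001], [-0.138, -0.99, 0.0], [0.0, -0.0, -1.0]]
force: [0.9, -0.3, -0.9]
finger_gap: 0.0486
grasp_force: 31.3
```

Request:
send_rows(steps=[{"travel": [0.015, 0.3, 0], "delta_rot": [0, 0, 0], "gripper": 0.4}, {"travel": [0.025, 0.6, 0], "delta_rot": [0, 0, 0], "gripper": 0.4}, {"travel": [0.033, 0.78, 0], "delta_rot": [0, 0, 0], "gripper": 0.4}, {"travel": [0.036, 0.845, 0], "delta_rot": [0, 0, 0], "gripper": 0.4}, {"travel": [0.036, 0.845, 0], "delta_rot": [0, 0, 0], "gripper": 0.4}, {"travel": [0.036, 0.845, 0], "delta_rot": [0, 0, 0], "gripper": 0.4}])

```text
time: 11.68
position: [0.6207, -0.2301, 0.1356]
eef_rot: [[0.991, -0.137, 0.0], [-0.137, -0.991, 0.001], [0.0, -0.001, -1.0]]
force: [0.1, 0.2, 0.6]
finger_gap: 0.0483
grasp_force: 31.3
```

```bash
python3 - <<'E'
from h import *
go(620.5,-232,17.5,-8)
E
```

```text
at [ 620.7 -230.1  135.6] yaw -7.9 travel [0.    0.014 0.787] rotz 0.003 t 11.68 gap 0.0483 gf 31.3 F [0.1 0.2 0.6]
```

Request:
send_rows(steps=[{"travel": [0, 0.01, 0.2], "delta_rot": [0, 0, 0], "gripper": 0.4}, {"travel": [0, 0.01, 0.45], "delta_rot": [0, 0, 0], "gripper": 0.4}, {"travel": [0, 0.01, 0.65], "delta_rot": [0, 0, 0], "gripper": 0.4}, {"travel": [0, 0.01, 0.74], "delta_rot": [0, 0, 0], "gripper": 0.4}, {"travel": [0, 0.01, 0.77], "delta_rot": [0, 0, 0], "gripper": 0.4}, {"travel": [0, 0.01, 0.782], "delta_rot": [0, 0, 0], "gripper": 0.4}, {"travel": [0, 0.01, 0.785], "delta_rot": [0, 0, 0], "gripper": 0.4}, {"travel": [0, 0.01, 0.785], "delta_rot": [0, 0, 0], "gripper": 0.4}])

```text
time: 12.68
position: [0.6204, -0.234, 0.0186]
eef_rot: [[0.99, -0.14, 0.001], [-0.14, -0.99, -0.0], [0.001, 0.0, -1.0]]
force: [0.2, 0.7, 0.1]
finger_gap: 0.0489
grasp_force: 31.3
```

Request:
send_rows(steps=[{"travel": [0, -0.012, 0.006], "delta_rot": [0, 0, 0], "gripper": 0.4}, {"travel": [0, -0.012, 0.012], "delta_rot": [0, 0, 0], "gripper": 0.4}, {"travel": [0, -0.012, 0.016], "delta_rot": [0, 0, 0], "gripper": 0.4}, {"travel": [0, -0.012, 0.016], "delta_rot": [0, 0, 0], "gripper": 0.4}])

```text
time: 13.18
position: [0.6205, -0.2316, 0.0161]
eef_rot: [[0.99, -0.139, 0.0], [-0.139, -0.99, 0.0], [0.0, -0.0, -1.0]]
force: [-2.8, 2.5, 5.7]
finger_gap: 0.0486
grasp_force: 32.0
```

Request:
send_rows(steps=[{"travel": [0, 0, 0], "delta_rot": [0, 0, 0], "gripper": 0.65}, {"travel": [0, 0, 0], "delta_rot": [0, 0, 0], "gripper": 0.8}, {"travel": [0, 0, 0], "delta_rot": [0, 0, 0], "gripper": 0.9}, {"travel": [0, 0, -0.1], "delta_rot": [0, 0, 0], "gripper": 1}, {"travel": [0, 0, -0.4], "delta_rot": [0, 0, 0], "gripper": 1}, {"travel": [0, 0, -0.8], "delta_rot": [0, 0, 0], "gripper": 1}, {"travel": [0, 0, -1], "delta_rot": [0, 0, 0], "gripper": 1}])

```text
time: 14.05
position: [0.6218, -0.2324, 0.1704]
eef_rot: [[0.99, -0.14, 0.005], [-0.14, -0.99, -0.002], [0.006, 0.001, -1.0]]
force: [0.4, 0.2, 0.1]
finger_gap: 0.0854
grasp_force: 0.0
```

Request:
send_rows(steps=[{"travel": [-0.01, -0.4, -0.05], "delta_rot": [0, 0, 0], "gripper": 1}, {"travel": [-0.035, -0.8, -0.05], "delta_rot": [0, 0, 0], "gripper": 1}])

```text
time: 14.3
position: [0.6327, -0.1119, 0.1755]
eef_rot: [[0.99, -0.142, 0.004], [-0.142, -0.99, -0.001], [0.004, 0.0, -1.0]]
force: [0.4, 1.2, 0.1]
finger_gap: 0.0857
grasp_force: 0.0
```

Request:
send_rows(steps=[{"travel": [-0.015, -0.4, 0], "delta_rot": [0, 0, 0], "gripper": 1}, {"travel": [-0.037, -0.84, 0], "delta_rot": [0, 0, 0], "gripper": 1}, {"travel": [-0.037, -0.84, 0], "delta_rot": [0, 0, 0], "gripper": 1}, {"travel": [-0.037, -0.84, 0], "delta_rot": [0, 0, 0], "gripper": 1}, {"travel": [-0.037, -0.84, 0], "delta_rot": [0, 0, 0], "gripper": 1}])

```text
time: 14.92
position: [0.644, 0.0108, 0.1732]
eef_rot: [[0.99, -0.142, 0.0], [-0.142, -0.99, -0.001], [0.0, 0.001, -1.0]]
force: [0.4, -0.4, 0.2]
finger_gap: 0.0857
grasp_force: 0.0
```

```bash
python3 - <<'E'
from h import *
c=shot("wrist","w3");s=shot("side","s3")
b=[x for x in blobs(mask(c,"red")) if abs(x.mean(0)[0]-284)<40][0]
# top rim: widest row and hull extremes
print(b.min(0),b.max(0)); l=b[b[:,0].argmin()];r=b[b[:,0].argmax()]
print(plane(c,[l,r],.064)*1000,rect(plane(c,b,.064)))
for n,cc in(("side",s),("wrist",c)):
    for x in blobs(mask(cc,"green")): print(n,"green",x.mean(0).round(),rect(plane(cc,x,.004)))
go(645,14.5,57,-8)
E
```

```text
[235 168] [317 244]
[[654.70371291  45.37113152]
 [642.37038179 -17.44637969]] (array([651.7,  16.1]), (64.1, 54.2), -75.8)
side green [103.  68.] (array([-166.8, 1040.9]), (814.3, 306.1), -75.8)
side green [397. 341.] (array([ 621.1, -233.1]), (90.1, 89.1), 78.3)
wrist green [530. 180.] (array([ 623.1, -226.6]), (89.4, 80.2), -11.6)
at [644.  11. 173.] yaw -8.2 travel [ 0.003 -0.024  0.774] rotz -0.006 t 15.03 gap 0.085 gf 0.0 F [ 0.6 -0.5 -0.1]
```

View pics/w3.png

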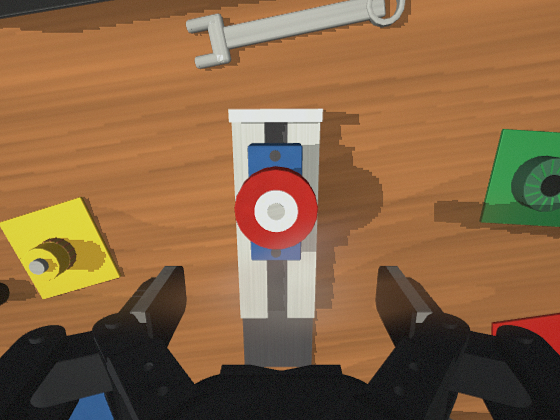

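View pics/s3.png

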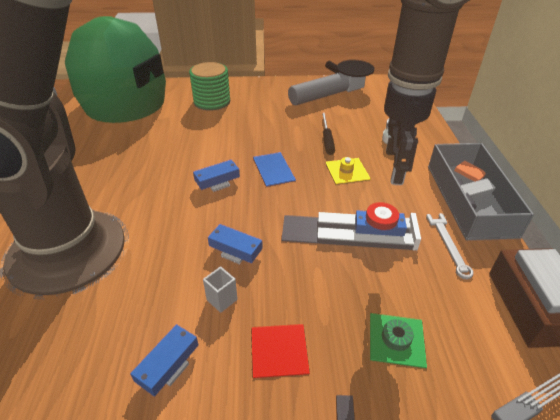

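The side view shows the brush and the green disc on their plates. In the wrist view the wheel's hub is at (276,211).

```bash
python3 - <<'E'
from h import *
c=shot("wrist")
m=cv2.inRange(c["hsv"][180:240,245:308],np.array((0,0,150)),np.array((180,60,255)))
b=blobs(m,200)[0]+[245,180]; (x,y),_,_=cv2.fitEllipse(b); print(x,y); P=plane(c,[(x,y)],.064)[0]*1000; print(P)
go(P[0],P[1],57,-8)
E
```

```text
275.9606018066406 210.65237426757812
[644.80372904  14.84148646]
at [644.   11.3 172.9] yaw -8.2 travel [ 0.002 -0.025  0.773] rotz -0.006 t 15.07 gap 0.0851 gf 0.0 F [-0.7 -0.1  0.1]
```

Request:
send_rows(steps=[{"travel": [0, -0.022, 0.15], "delta_rot": [0, 0, 0], "gripper": 1}, {"travel": [0, -0.022, 0.4], "delta_rot": [0, 0, 0], "gripper": 1}, {"travel": [0, -0.022, 0.6], "delta_rot": [0, 0, 0], "gripper": 1}, {"travel": [0, -0.022, 0.72], "delta_rot": [0, 0, 0], "gripper": 1}, {"travel": [0, -0.022, 0.77], "delta_rot": [0, 0, 0], "gripper": 1}, {"travel": [0, -0.022, 0.78], "delta_rot": [0, 0, 0], "gripper": 1}, {"travel": [0, -0.022, 0.78], "delta_rot": [0, 0, 0], "gripper": 1}])

```text
time: 15.95
position: [0.6451, 0.0164, 0.0568]
eef_rot: [[0.99, -0.14, 0.002], [-0.14, -0.99, 0.0], [0.002, -0.0, -1.0]]
force: [0.5, 0.4, -0.1]
finger_gap: 0.0855
grasp_force: 0.0
```

Request:
send_rows(steps=[{"travel": [-0.002, 0.01, 0.01], "delta_rot": [0, 0, 0], "gripper": 0.9}, {"travel": [-0.002, 0.01, 0.01], "delta_rot": [0, 0, 0], "gripper": 0.75}, {"travel": [-0.002, 0.01, 0.01], "delta_rot": [0, 0, 0], "gripper": 0.6}, {"travel": [-0.002, 0.01, 0.01], "delta_rot": [0, 0, 0], "gripper": 0.6}, {"travel": [-0.002, 0.01, 0.01], "delta_rot": [0, 0, 0], "gripper": 0.6}], newtons=35)

```text
time: 16.58
position: [0.6442, 0.0146, 0.0552]
eef_rot: [[0.99, -0.14, 0.001], [-0.14, -0.99, -0.0], [0.001, 0.0, -1.0]]
force: [-2.6, -0.8, 5.5]
finger_gap: 0.0643
grasp_force: 38.0
```

```bash
python3 - <<'E'
from h import *
go(421.5,-242,115,-8)
E
```

```text
at [644.2  14.6  55.2] yaw -8.0 travel [-1.23   1.902 -0.399] rotz -0.002 t 16.57 gap 0.0643 gf 38.0 F [-2.6 -0.8  5.5]
```

Request:
send_rows(steps=[{"travel": [0, 0, -0.1], "delta_rot": [0, 0, 0], "gripper": 0.6}, {"travel": [0, 0, -0.25], "delta_rot": [0, 0, 0], "gripper": 0.6}, {"travel": [0, 0, -0.4], "delta_rot": [0, 0, 0], "gripper": 0.6}, {"travel": [-0.15, 0.23, -0.4], "delta_rot": [0, 0, 0], "gripper": 0.6}, {"travel": [-0.35, 0.55, -0.4], "delta_rot": [0, 0, 0], "gripper": 0.6}, {"travel": [-0.615, 0.951, -0.4], "delta_rot": [0, 0, 0], "gripper": 0.6}])

```text
time: 17.32
position: [0.5384, -0.1069, 0.1152]
eef_rot: [[0.99, -0.138, 0.001], [-0.138, -0.99, -0.0], [0.001, -0.0, -1.0]]
force: [1.8, -1.2, -1.5]
finger_gap: 0.0648
grasp_force: 39.3
```

Request:
send_rows(steps=[{"travel": [-0.2, 0.35, 0], "delta_rot": [0, 0, 0], "gripper": 0.6}, {"travel": [-0.4, 0.65, 0], "delta_rot": [0, 0, 0], "gripper": 0.6}, {"travel": [-0.55, 0.85, 0], "delta_rot": [0, 0, 0], "gripper": 0.6}, {"travel": [-0.615, 0.951, 0], "delta_rot": [0, 0, 0], "gripper": 0.6}, {"travel": [-0.615, 0.951, 0], "delta_rot": [0, 0, 0], "gripper": 0.6}, {"travel": [-0.615, 0.951, 0], "delta_rot": [0, 0, 0], "gripper": 0.6}])

```text
time: 18.08
position: [0.4287, -0.2338, 0.1148]
eef_rot: [[0.99, -0.139, 0.001], [-0.139, -0.99, 0.0], [0.001, -0.0, -1.0]]
force: [0.8, -0.0, -1.0]
finger_gap: 0.0641
grasp_force: 39.3
```

```bash
python3 - <<'E'
from h import *
go(421.5,-242,14,-8)
E
```

```text
at [ 428.7 -233.8  114.8] yaw -8.0 travel [-0.041  0.061  0.672] rotz 0.001 t 18.07 gap 0.0641 gf 39.3 F [ 0.8 -0.  -1. ]
```

Request:
send_rows(steps=[{"travel": [-0.041, 0.06, 0.15], "delta_rot": [0, 0, 0], "gripper": 0.6}, {"travel": [-0.041, 0.06, 0.35], "delta_rot": [0, 0, 0], "gripper": 0.6}, {"travel": [-0.041, 0.06, 0.53], "delta_rot": [0, 0, 0], "gripper": 0.6}, {"travel": [-0.041, 0.06, 0.63], "delta_rot": [0, 0, 0], "gripper": 0.6}, {"travel": [-0.041, 0.06, 0.655], "delta_rot": [0, 0, 0], "gripper": 0.6}, {"travel": [-0.041, 0.06, 0.66], "delta_rot": [0, 0, 0], "gripper": 0.6}, {"travel": [-0.041, 0.06, 0.66], "delta_rot": [0, 0, 0], "gripper": 0.6}])

```text
time: 18.95
position: [0.421, -0.2428, 0.0161]
eef_rot: [[0.99, -0.14, 0.001], [-0.14, -0.99, -0.001], [0.001, 0.0, -1.0]]
force: [0.5, 0.2, -0.2]
finger_gap: 0.0645
grasp_force: 39.3
```

Request:
send_rows(steps=[{"travel": [0.003, -0.006, 0.008], "delta_rot": [0, 0, 0], "gripper": 0.6}, {"travel": [0.003, -0.006, 0.014], "delta_rot": [0, 0, 0], "gripper": 0.6}, {"travel": [0.003, -0.006, 0.02], "delta_rot": [0, 0, 0], "gripper": 0.6}, {"travel": [0.003, -0.006, 0.02], "delta_rot": [0, 0, 0], "gripper": 0.6}])

```text
time: 19.45
position: [0.4211, -0.2419, 0.0132]
eef_rot: [[0.99, -0.14, 0.0], [-0.14, -0.99, -0.0], [0.001, 0.0, -1.0]]
force: [-2.9, 0.7, 9.7]
finger_gap: 0.0644
grasp_force: 40.5
```

Request:
send_rows(steps=[{"travel": [0, 0, 0], "delta_rot": [0, 0, 0], "gripper": 0.85}, {"travel": [0, 0, 0], "delta_rot": [0, 0, 0], "gripper": 1}, {"travel": [0, 0, 0], "delta_rot": [0, 0, 0], "gripper": 1}, {"travel": [0, 0, 0], "delta_rot": [0, 0, 0], "gripper": 1}, {"travel": [0, 0, -0.1], "delta_rot": [0, 0, 0], "gripper": 1}, {"travel": [0, 0, -0.4], "delta_rot": [0, 0, 0], "gripper": 1}, {"travel": [0, 0, -0.8], "delta_rot": [0, 0, 0], "gripper": 1}, {"travel": [0, 0, -1], "delta_rot": [0, 0, 0], "gripper": 1}])

```text
time: 20.45
position: [0.422, -0.2422, 0.1664]
eef_rot: [[0.99, -0.14, 0.004], [-0.14, -0.99, -0.002], [0.004, 0.001, -1.0]]
force: [0.2, -0.4, -1.1]
finger_gap: 0.0851
grasp_force: 0.0
```

Request:
send_rows(steps=[{"travel": [0.2, -0.32, 0], "delta_rot": [0, 0, 0], "gripper": 1}, {"travel": [0.4, -0.64, 0], "delta_rot": [0, 0, 0], "gripper": 1}, {"travel": [0.616, -0.952, 0], "delta_rot": [0, 0, 0], "gripper": 1}, {"travel": [0.616, -0.952, 0], "delta_rot": [0, 0, 0], "gripper": 1}])

```text
time: 20.95
position: [0.535, -0.1084, 0.1635]
eef_rot: [[0.991, -0.133, 0.003], [-0.133, -0.991, 0.002], [0.002, -0.002, -1.0]]
force: [-0.9, 0.0, 0.0]
finger_gap: 0.0855
grasp_force: 0.0
```

Request:
send_rows(steps=[{"travel": [0.2, -0.32, 0], "delta_rot": [0, 0, 0], "gripper": 1}, {"travel": [0.4, -0.64, 0], "delta_rot": [0, 0, 0], "gripper": 1}, {"travel": [0.616, -0.952, 0], "delta_rot": [0, 0, 0], "gripper": 1}, {"travel": [0.616, -0.952, 0], "delta_rot": [0, 0, 0], "gripper": 1}, {"travel": [0.616, -0.952, 0], "delta_rot": [0, 0, 0], "gripper": 1}, {"travel": [0.616, -0.952, 0], "delta_rot": [0, 0, 0], "gripper": 1}])

```text
time: 21.7
position: [0.6431, 0.013, 0.1627]
eef_rot: [[0.99, -0.142, -0.0], [-0.142, -0.99, -0.001], [-0.0, 0.001, -1.0]]
force: [-0.1, -0.8, 0.3]
finger_gap: 0.0852
grasp_force: 0.0
```

```bash
python3 - <<'E'
from h import *
c=shot("wrist","w4");s=shot("side")
b=[x for x in blobs(mask(c,"blue")) if abs(x.mean(0)[0]-284)<60]
for x in b: print("stop",rect(plane(c,x,.046)))
for x in blobs(mask(c,"white"),300): print("white",x.mean(0).round(),rect(plane(c,x,.019)))
for k in("green","red","yellow"):
    for x in blobs(mask(s,k)): print(k,x.mean(0).round(),rect(plane(s,x,.004)))
go(645,14.5,38,-8)
E
```

```text
stop (array([649.3,  14.9]), (91.7, 43.0), -7.9)
white [278. 209.] (array([619.3,  19.2]), (205.3, 80.0), -8.2)
white [320.  16.] (array([782. , -34.4]), (142.0, 19.0), 89.1)
white [208.  35.] (array([780.3,  51.2]), (34.2, 27.4), 2.5)
green [103.  65.] (array([-169.5, 1051.1]), (792.7, 306.5), -76.1)
green [397. 341.] (array([ 621.1, -233.2]), (89.9, 89.1), 78.3)
green [196.  87.] (array([196.6, 734.6]), (233.9, 43.9), -79.7)
red [279. 352.] (array([ 422.3, -243.2]), (89.5, 89.0), -88.8)
yellow [347. 170.] (array([615.2, 244.8]), (101.5, 91.3), -81.3)
at [643.4  13.5 162.8] yaw -8.2 travel [ 0.01  -0.009  0.832] rotz -0.005 t 21.8 gap 0.0854 gf 0.0 F [ 0.3 -0.   0.1]
```

View pics/w4.png

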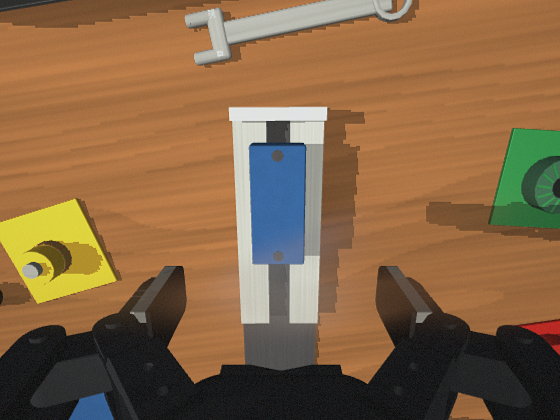

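The stop is alone in the slot: its block spans rows 143 to 264 around column 277. The red disc is no longer on it. Grip the stop.

Request:
send_rows(steps=[{"travel": [0.009, -0.008, 0.2], "delta_rot": [0, 0, 0], "gripper": 1}, {"travel": [0.009, -0.008, 0.45], "delta_rot": [0, 0, 0], "gripper": 1}, {"travel": [0.009, -0.008, 0.7], "delta_rot": [0, 0, 0], "gripper": 0.9}, {"travel": [0.009, -0.008, 0.82], "delta_rot": [0, 0, 0], "gripper": 0.8}, {"travel": [0.009, -0.008, 0.85], "delta_rot": [0, 0, 0], "gripper": 0.75}, {"travel": [0.009, -0.008, 0.858], "delta_rot": [0, 0, 0], "gripper": 0.7}, {"travel": [0.009, -0.008, 0.858], "delta_rot": [0, 0, 0], "gripper": 0.7}])

```text
time: 22.68
position: [0.6462, 0.0162, 0.035]
eef_rot: [[0.99, -0.14, 0.002], [-0.14, -0.99, 0.0], [0.002, -0.0, -1.0]]
force: [0.2, 1.1, 0.3]
finger_gap: 0.0595
grasp_force: 0.0
```

```bash
python3 - <<'E'
from h import *
go(645,15,33,-8)
c=camera("wrist"); print(c["cam_to_world"][:3,3])
E
```

```text
at [646.2  16.2  35. ] yaw -8.0 travel [-0.007  0.009  0.013] rotz -0.001 t 22.68 gap 0.0595 gf 0.0 F [0.2 1.1 0.3]
[0.71852217 0.006131   0.16985221]
```

Request:
send_rows(steps=[{"travel": [-0.007, 0.008, 0.01], "delta_rot": [0, 0, 0], "gripper": 0.6}, {"travel": [-0.007, 0.008, 0.01], "delta_rot": [0, 0, 0], "gripper": 0.5}, {"travel": [-0.007, 0.008, 0.01], "delta_rot": [0, 0, 0], "gripper": 0.35}, {"travel": [-0.007, 0.008, 0.01], "delta_rot": [0, 0, 0], "gripper": 0.35}, {"travel": [-0.007, 0.008, 0.01], "delta_rot": [0, 0, 0], "gripper": 0.35}], newtons=50)

```text
time: 23.35
position: [0.6443, 0.015, 0.0327]
eef_rot: [[0.99, -0.14, 0.0], [-0.14, -0.99, -0.0], [0.0, 0.0, -1.0]]
force: [-1.1, -0.4, 5.6]
finger_gap: 0.0431
grasp_force: 52.2
```

Request:
send_rows(steps=[{"travel": [0, 0, -0.005], "delta_rot": [0, 0, 0], "gripper": 0.35}, {"travel": [-0.06, 0, -0.005], "delta_rot": [0, 0, 0], "gripper": 0.35}, {"travel": [-0.15, 0, -0.005], "delta_rot": [0, 0, 0], "gripper": 0.35}, {"travel": [-0.25, 0, -0.005], "delta_rot": [0, 0, 0], "gripper": 0.35}, {"travel": [-0.35, 0, -0.005], "delta_rot": [0, 0, 0], "gripper": 0.35}, {"travel": [-0.45, 0, -0.005], "delta_rot": [0, 0, 0], "gripper": 0.35}, {"travel": [-0.55, 0, -0.005], "delta_rot": [0, 0, 0], "gripper": 0.35}, {"travel": [-0.6, 0, -0.005], "delta_rot": [0, 0, 0], "gripper": 0.35}, {"travel": [-0.6, 0, -0.005], "delta_rot": [0, 0, 0], "gripper": 0.35}])

```text
time: 24.48
position: [0.5542, 0.0278, 0.0328]
eef_rot: [[0.99, -0.139, -0.001], [-0.139, -0.99, -0.0], [-0.001, 0.0, -1.0]]
force: [-0.2, -0.1, -3.2]
finger_gap: 0.0428
grasp_force: 51.3
```

Request:
send_rows(steps=[{"travel": [-0.06, 0, 0], "delta_rot": [0, 0, 0], "gripper": 0.35}, {"travel": [-0.15, 0, 0], "delta_rot": [0, 0, 0], "gripper": 0.35}, {"travel": [-0.25, 0, 0], "delta_rot": [0, 0, 0], "gripper": 0.35}, {"travel": [-0.35, 0, 0], "delta_rot": [0, 0, 0], "gripper": 0.35}, {"travel": [-0.45, 0, 0], "delta_rot": [0, 0, 0], "gripper": 0.35}, {"travel": [-0.51, 0, 0], "delta_rot": [0, 0, 0], "gripper": 0.35}, {"travel": [-0.52, 0, 0], "delta_rot": [0, 0, 0], "gripper": 0.35}, {"travel": [-0.52, 0, 0], "delta_rot": [0, 0, 0], "gripper": 0.35}])

```text
time: 25.48
position: [0.4782, 0.0387, 0.033]
eef_rot: [[0.99, -0.14, 0.001], [-0.14, -0.99, 0.0], [0.001, -0.0, -1.0]]
force: [0.4, 0.6, -2.7]
finger_gap: 0.043
grasp_force: 51.3
```

```bash
python3 - <<'E'
from h import *
c=shot("side","s5");cv2.imwrite("pics/s5c.png",cv2.resize(c["img"][170:270,260:440,::-1],None,fx=4,fy=4))
go(430.3,258,100)
E
```

```text
at [478.4  38.6  33. ] yaw -8.0 travel [-0.522 -1.403 -0.447] rotz None t 25.52 gap 0.043 gf 51.3 F [-0.6  0.2 -4. ]
```

View pics/s5c.png

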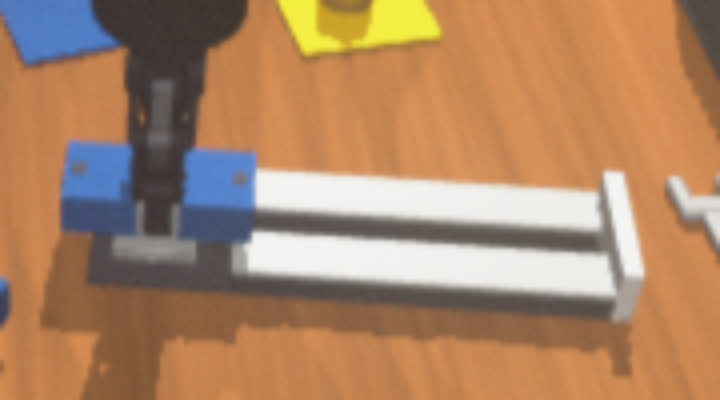

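The foot (crop columns 113 to 196) stands on the bare floor, clear of the lip ends at about column 245. The block is centred on the fingers. Lift it out and turn it towards the plate.

Request:
send_rows(steps=[{"travel": [0, 0, -0.05], "delta_rot": [0, 0, 0], "gripper": 0.35}, {"travel": [0, 0, -0.15], "delta_rot": [0, 0, 0], "gripper": 0.35}, {"travel": [0, 0, -0.3], "delta_rot": [0, 0, 0], "gripper": 0.35}, {"travel": [0, 0, -0.45], "delta_rot": [0, 0, 0], "gripper": 0.35}, {"travel": [0, 0, -0.53], "delta_rot": [0, 0, 0], "gripper": 0.35}, {"travel": [0, 0, -0.53], "delta_rot": [0, 0, 0], "gripper": 0.35}])

```text
time: 26.28
position: [0.4785, 0.0386, 0.1135]
eef_rot: [[0.99, -0.14, 0.002], [-0.14, -0.99, 0.0], [0.002, -0.0, -1.0]]
force: [-0.0, 0.1, -3.1]
finger_gap: 0.0431
grasp_force: 51.3
```

Request:
send_rows(steps=[{"travel": [-0.05, -0.12, 0], "delta_rot": [0, 0, 0.15], "gripper": 0.35}, {"travel": [-0.1, -0.27, 0], "delta_rot": [0, 0, 0.35], "gripper": 0.35}, {"travel": [-0.16, -0.43, 0], "delta_rot": [0, 0, 0.6], "gripper": 0.35}, {"travel": [-0.22, -0.6, 0], "delta_rot": [0, 0, 0.85], "gripper": 0.35}, {"travel": [-0.26, -0.7, 0], "delta_rot": [0, 0, 1], "gripper": 0.35}, {"travel": [-0.26, -0.7, 0], "delta_rot": [0, 0, 1], "gripper": 0.35}])

```text
time: 27.02
position: [0.453, 0.1491, 0.1117]
eef_rot: [[0.79, -0.613, -0.001], [-0.613, -0.79, -0.0], [-0.001, 0.001, -1.0]]
force: [-0.6, -0.8, -2.2]
finger_gap: 0.0429
grasp_force: 51.3
```

```bash
python3 - <<'E'
from h import *
go(430.3,258,113,-75.2); print(np.round(robot.get_state()["joints"],2))
t=shot("top")
for x in blobs(mask(t,"blue"),800): print(x.mean(0).round(),rect(plane(t,x,.004)))
E
```

```text
at [453.  149.1 111.7] yaw -37.8 travel [-0.565 -0.48  -0.009] rotz 1.245 t 27.02 gap 0.0429 gf 51.3 F [-0.6 -0.8 -2.2]
[-0.25  0.34 -0.2   2.07  0.1   0.75 -2.75]
[410. 314.] (array([ 242.3, -272.9]), (101.7, 43.9), 54.7)
[279. 260.] (array([340.2, -19.1]), (88.6, 42.9), -30.6)
```

Joint 7 is at -2.75, near its end, so I turn the other way, to yaw 104.8° (the block is symmetric).

Request:
send_rows(steps=[{"travel": [-0.05, -0.05, 0], "delta_rot": [0, 0, -0.15], "gripper": 0.35}, {"travel": [-0.17, -0.15, 0], "delta_rot": [0, 0, -0.4], "gripper": 0.35}, {"travel": [-0.3, -0.27, 0], "delta_rot": [0, 0, -0.7], "gripper": 0.35}, {"travel": [-0.45, -0.4, 0], "delta_rot": [0, 0, -1], "gripper": 0.35}, {"travel": [-0.55, -0.47, 0], "delta_rot": [0, 0, -1], "gripper": 0.35}, {"travel": [-0.565, -0.48, 0], "delta_rot": [0, 0, -1], "gripper": 0.35}])

```text
time: 27.82
position: [0.4314, 0.2569, 0.112]
eef_rot: [[0.99, -0.138, -0.001], [-0.138, -0.99, -0.0], [-0.001, 0.0, -1.0]]
force: [-0.4, 0.5, -3.8]
finger_gap: 0.0429
grasp_force: 51.4
```

Request:
send_rows(steps=[{"travel": [0, 0, 0], "delta_rot": [0, 0, -0.2], "gripper": 0.35}, {"travel": [0, 0, 0], "delta_rot": [0, 0, -0.5], "gripper": 0.35}, {"travel": [0, 0, 0], "delta_rot": [0, 0, -0.8], "gripper": 0.35}, {"travel": [0, 0, 0], "delta_rot": [0, 0, -1], "gripper": 0.35}])

```text
time: 28.32
position: [0.4321, 0.2548, 0.112]
eef_rot: [[0.926, 0.377, -0.0], [0.377, -0.926, -0.001], [-0.001, 0.001, -1.0]]
force: [-0.3, -1.1, -3.6]
finger_gap: 0.043
grasp_force: 51.4
```

Request:
send_rows(steps=[{"travel": [0, 0, 0], "delta_rot": [0, 0, -0.25], "gripper": 0.35}, {"travel": [0, 0, 0], "delta_rot": [0, 0, -0.5], "gripper": 0.35}, {"travel": [0, 0, 0], "delta_rot": [0, 0, -0.75], "gripper": 0.35}, {"travel": [0, 0, 0], "delta_rot": [0, 0, -1], "gripper": 0.35}])

```text
time: 28.82
position: [0.4321, 0.2548, 0.112]
eef_rot: [[0.614, 0.789, -0.0], [0.789, -0.614, -0.001], [-0.001, 0.001, -1.0]]
force: [0.4, -0.7, -2.6]
finger_gap: 0.0434
grasp_force: 51.4
```

Request:
send_rows(steps=[{"travel": [0, 0, 0], "delta_rot": [0, 0, -0.25], "gripper": 0.35}, {"travel": [0, 0, 0], "delta_rot": [0, 0, -0.5], "gripper": 0.35}, {"travel": [0, 0, 0], "delta_rot": [0, 0, -0.75], "gripper": 0.35}, {"travel": [0, 0, 0], "delta_rot": [0, 0, -1], "gripper": 0.35}, {"travel": [0, 0, 0], "delta_rot": [0, 0, -1], "gripper": 0.35}])

```text
time: 29.45
position: [0.432, 0.2551, 0.112]
eef_rot: [[0.142, 0.99, -0.0], [0.99, -0.142, -0.001], [-0.001, -0.0, -1.0]]
force: [0.2, -0.7, -3.0]
finger_gap: 0.0428
grasp_force: 51.4
```

```bash
python3 - <<'E'
from h import *
go(430.3,258,50,104.8); print(np.round(robot.get_state()["joints"],2))
E
```

```text
at [432.  255.1 112. ] yaw 81.8 travel [ 0.018 -0.014  0.413] rotz -0.766 t 29.45 gap 0.0428 gf 51.4 F [ 0.2 -0.7 -3. ]
[-0.07  0.46 -0.71  1.99  0.4   0.84 -1.14]
```

Request:
send_rows(steps=[{"travel": [0.018, -0.01, 0.05], "delta_rot": [0, 0, -0.25], "gripper": 0.35}, {"travel": [0.018, -0.01, 0.1], "delta_rot": [0, 0, -0.5], "gripper": 0.35}, {"travel": [0.018, -0.01, 0.2], "delta_rot": [0, 0, -0.766], "gripper": 0.35}, {"travel": [0.018, -0.01, 0.3], "delta_rot": [0, 0, -0.766], "gripper": 0.35}, {"travel": [0.018, -0.01, 0.4], "delta_rot": [0, 0, -0.766], "gripper": 0.35}, {"travel": [0.018, -0.01, 0.413], "delta_rot": [0, 0, -0.766], "gripper": 0.35}, {"travel": [0.018, -0.01, 0.413], "delta_rot": [0, 0, -0.766], "gripper": 0.35}])

```text
time: 30.32
position: [0.4303, 0.2601, 0.0505]
eef_rot: [[-0.257, 0.966, -0.0], [0.966, 0.257, -0.0], [-0.0, -0.0, -1.0]]
force: [0.6, 0.1, -2.5]
finger_gap: 0.0432
grasp_force: 51.4
```

```bash
python3 - <<'E'
from h import *
go(430.3,258,33.5,104.8)
c=shot("side","s6");cv2.imwrite("pics/s6c.png",cv2.resize(c["img"][110:220,190:340,::-1],None,fx=5,fy=5))
E
```

```text
at [430.3 260.1  50.5] yaw 104.9 travel [-0.013 -0.003  0.113] rotz 0.004 t 30.32 gap 0.0432 gf 51.4 F [ 0.6  0.1 -2.5]
```

View pics/s6c.png

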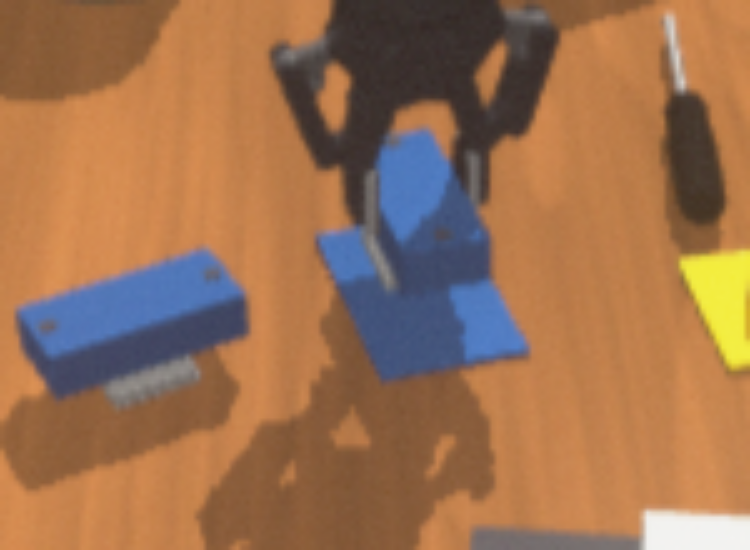

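The stop is held over the blue plate and parallel to it. Lower it to contact.

Request:
send_rows(steps=[{"travel": [-0.008, -0.003, 0.04], "delta_rot": [0, 0, 0], "gripper": 0.35}, {"travel": [-0.008, -0.003, 0.08], "delta_rot": [0, 0, 0], "gripper": 0.35}, {"travel": [-0.008, -0.003, 0.105], "delta_rot": [0, 0, 0], "gripper": 0.35}, {"travel": [-0.008, -0.003, 0.112], "delta_rot": [0, 0, 0], "gripper": 0.35}, {"travel": [-0.008, -0.003, 0.116], "delta_rot": [0, 0, 0], "gripper": 0.35}, {"travel": [-0.008, -0.003, 0.116], "delta_rot": [0, 0, 0], "gripper": 0.35}])

```text
time: 31.12
position: [0.4302, 0.2587, 0.0331]
eef_rot: [[-0.258, 0.966, 0.0], [0.966, 0.258, 0.0], [0.0, 0.0, -1.0]]
force: [-0.9, -0.6, -3.0]
finger_gap: 0.0427
grasp_force: 51.5
```

Request:
send_rows(steps=[{"travel": [-0.004, 0, 0.003], "delta_rot": [0, 0, 0], "gripper": 0.35}, {"travel": [-0.004, 0, 0.006], "delta_rot": [0, 0, 0], "gripper": 0.35}, {"travel": [-0.004, 0, 0.006], "delta_rot": [0, 0, 0], "gripper": 0.35}])

```text
time: 31.5
position: [0.4304, 0.2581, 0.0327]
eef_rot: [[-0.258, 0.966, 0.001], [0.966, 0.258, -0.0], [-0.0, 0.001, -1.0]]
force: [-1.4, -1.0, 5.2]
finger_gap: 0.0432
grasp_force: 52.5
```

Contact at 32.7 mm. Release, rise and move clear for a check.

Request:
send_rows(steps=[{"travel": [0, 0, 0], "delta_rot": [0, 0, 0], "gripper": 0.58}, {"travel": [0, 0, 0], "delta_rot": [0, 0, 0], "gripper": 0.7}, {"travel": [0, 0, 0], "delta_rot": [0, 0, 0], "gripper": 0.8}, {"travel": [0, 0, -0.1], "delta_rot": [0, 0, 0], "gripper": 0.8}, {"travel": [0, 0, -0.4], "delta_rot": [0, 0, 0], "gripper": 0.9}, {"travel": [0, 0, -0.8], "delta_rot": [0, 0, 0], "gripper": 1}, {"travel": [0, 0, -1], "delta_rot": [0, 0, 0], "gripper": 1}])

```text
time: 32.38
position: [0.4308, 0.2591, 0.186]
eef_rot: [[-0.259, 0.966, 0.003], [0.966, 0.259, 0.002], [0.001, 0.004, -1.0]]
force: [0.3, -0.2, -0.5]
finger_gap: 0.0853
grasp_force: 0.0
```

Request:
send_rows(steps=[{"travel": [-0.35, 0, -0.2], "delta_rot": [0, 0, 0], "gripper": 1}, {"travel": [-0.7, 0, -0.2], "delta_rot": [0, 0, 0], "gripper": 1}, {"travel": [-1, 0, -0.2], "delta_rot": [0, 0, 0], "gripper": 1}])

```text
time: 32.75
position: [0.4694, 0.1113, 0.2136]
eef_rot: [[-0.258, 0.966, 0.002], [0.966, 0.258, -0.001], [-0.001, 0.002, -1.0]]
force: [-0.0, -0.2, 0.1]
finger_gap: 0.0855
grasp_force: 0.0
```

Request:
send_rows(steps=[{"travel": [-0.35, 0, 0], "delta_rot": [0, 0, 0], "gripper": 1}, {"travel": [-0.7, 0, 0], "delta_rot": [0, 0, 0], "gripper": 1}, {"travel": [-1, 0, 0], "delta_rot": [0, 0, 0], "gripper": 1}, {"travel": [-1, 0, 0], "delta_rot": [0, 0, 0], "gripper": 1}])

```text
time: 33.25
position: [0.5081, -0.0358, 0.2126]
eef_rot: [[-0.252, 0.968, 0.0], [0.968, 0.252, -0.001], [-0.001, -0.0, -1.0]]
force: [-0.7, 0.4, 0.7]
finger_gap: 0.0855
grasp_force: 0.0
```

```bash
python3 - <<'E'
from h import *
c=shot("top","t7");s=shot("side","s7")
cv2.imwrite("pics/s7t.png",np.hstack([c["img"][60:300,90:450],s["img"][130:370,180:440]])[:,:,::-1])
go(0,0,0)
E
```

```text
at [507.6 -31.5 212.8] yaw 104.9 travel [ 1.074 -3.216  1.417] rotz None t 33.35 gap 0.0855 gf 0.0 F [0.5 0.2 0.5]
```

View pics/s7t.png

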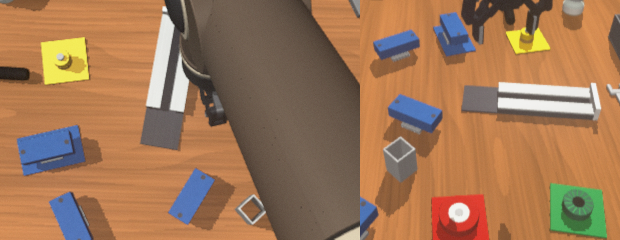

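The final picture shows the brush, disc and wheel on their plates. The stop is on its foot on the blue plate: the midpoint of its bolt holes, read off the crop, comes to about (429, 257) mm against a plate centre of (430, 258). The robot touches nothing.

```bash
python3 -c "
from cell import robot
print(robot.hand_in())"
```

```text
the job is handed in; nothing more can be done
None
```

The job is handed in at about 33 s of the 138 s allowed: the brush, disc and wheel are on the plates of their own colours, and the stop stands on its foot in the middle of the blue plate, lengthwise; the judge's verdict was not shown.

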